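# Run a fingertip along the gate's safety edge

## Robot

A 6-joint arm with a two-finger parallel gripper is mounted at the origin on the work surface. World frame = base frame: x ahead of the robot, y to its left, z up, the work surface at z = 0. Lengths are in mm, angles in rad, forces in N, time in s.
With the tool pointing down it reaches from about 350 to 725 mm from the base axis. Payload 6 kg.
Tool frame: the origin (TCP) lies midway between the tips of the shut fingers; the grasp point (between the pads) lies 19 mm behind it; z points along the fingers, y is the line along which they close (so a half turn about z gives the same grasp; the last joint's range is limited). The gripper opens to 85 mm and grips with 20 to 120 N. Pads are 22 mm wide; open, the fingers measure 114 mm over their backs; the gripper's body (76 mm by 85 mm) begins 54 mm behind the grasp point. The pads swing forward as they close: fully open they stand 13 mm farther back than shut.
Start: joints at [1.67, 0.04, 0.085, 0, -1.615, -0.334], TCP at [139.564, 583.517, 201.361] pointing down, gripper open.
Joint ranges: [-2.56, 2.56], [-1.29, 2.01], [-1.08, 1.49], [-3.29, 1.98], [-2.81, -0.18], [-2.99, 2.99]. Speed limits (rad/s): [2.57, 2.57, 3.01, 3.14, 3.14, 3.14].

## Interface

Orientations are given as [roll, pitch, yaw] about the fixed x, y, z axes, in that order (R = Rz(yaw) Ry(pitch) Rx(roll)).
In Python, from station import manip gives the robot as it stands.
- The arm moves only by the tool servo_tool, never from a script. Its argument "targets" is a list of rows, each a list of 7 numbers: the shift along the tool's x, y, z in mm, then the turn, a rotation vector about the tool's x, y, z in rad, then the finger opening in mm, from 0 to 85.4. In form: [[dx, dy, dz, rx, ry, rz, jaw], ...]. A call has 1 to 20 rows; each row is the pose to reach, as a shift and turn from the pose commanded when the call began, along the tool's axes at that moment; what a row does not reach only later rows make up. A row lasts 1/10 s, in which the tool goes at most 50 mm and 8.59 degrees, less where a joint would pass 70% of its speed; a pose out of reach is approached as far as the arm can. A call with a gripper value outside its range is refused whole. The fingers move at their own pace and stop on an object; "squeeze" is the grip in N (left out, the last holds). Time passes only in rows, so rows that repeat a pose let the fingers close. It gives the time, the measured TCP pose, the force, the opening and the grip force at its end, in the units of the state.
- manip.sense(): the state, without advancing time (a new reading comes with each control period).
- manip.camera(name): name is "scene" or "top"; returns (picture, depth): 384x512x3 uint8, red, green, blue; 384x512 float32, mm along the optical axis (not along the pixel's ray), 0 where there is no reading.
- manip.calibration(name): a dict with "K" (3x3 intrinsics, pixels), "dist_coeffs" ([k1, k2, p1, p2, k3] as OpenCV has them; the pictures are not rectified), "eye" and "attitude" of the camera in the world. Camera axes: x right, y down, z forward; pixel columns grow to the right and rows downward; lengths in mm; the calibration is good to about 2 mm. A picture is of the moment at which its call begins. calibration takes no time and is no camera call.
- manip.finish_job(): hands the job in; it is judged then, once.
The state is a dict: "time_s": time; "joint_pos": joint angles; "qd": joint speeds; "effort": joint torques, N m; "position": TCP position; "eef_rot": TCP orientation; "force": force on the tool from outside, world axes, zero at the start; "ft_torque": the same for the moment, N m; "width": finger opening in mm; "grasp_force": force on a finger pad.
Only numpy, scipy, OpenCV 4.12 (cv2) and the standard library are available. Lean on these libraries where they do the work, as an engineer would, in place of code of your own. Each camera call takes 0.05 s, during which the arm holds its last target. There are 200 camera calls.

## Task

Check the sprung safety edge off the yard gate: with the fingertips press its curved black bar lightly down at the end next to the lidded tin and run along the whole curve to the end next to the pulley, keeping it pressed down all the way but never right down on its stop. Then lift off so that it springs back up; apart from this stroke, keep the fingertips off its middle. Do not shift the edge or the things around it, and pick nothing up.

Things in the scene. Friction and masses are not known exactly. Their poses are not given: they have to be found in the camera images.
- unit: Safety edge, loose, 2.3 kg: grey foot plate (110 mm along x, 252 along y, 10 thick) with an aluminium channel and a curved black hard-silicone bar, round-topped, 22 mm wide, its top 70 mm above the bench when up. Origin: centre of the plate's underside. The bar's centreline is a 90 degree arc of radius 160 mm centred at x = -137, y = 0 mm in this frame, bulging to +x, ends at y = +-113 mm.
- bar (a joint): How far the bar is pressed down, in m: 0 up, 0.012 on its stop. It sinks level as a whole wherever it is pressed. It takes about 3 N to start it and 0.5 N more per mm (about 5 N at 5 mm, 9 N at the stop), and it springs back up by itself. About 0.005 is a good depth to keep.
- edge0 (a point): point on the top of the unpressed bar, on its centreline, at its end on the unit's -y side; it stays with the foot plate and does not sink with the bar
- edge1 (a point): point on the top of the unpressed bar, on its centreline, a quarter of the way along from that end; it stays with the foot plate and does not sink with the bar
- edge2 (a point): point on the top of the unpressed bar, on its centreline, half-way along; it stays with the foot plate and does not sink with the bar
- edge3 (a point): point on the top of the unpressed bar, on its centreline, three quarters of the way along; it stays with the foot plate and does not sink with the bar
- edge4 (a point): point on the top of the unpressed bar, on its centreline, at its end on the unit's +y side; it stays with the foot plate and does not sink with the bar
- tin: lidded round aluminium tin, 72 mm across, 50 mm high, loose; origin at the centre of its underside. It stands some 70 mm beyond one end of the bar (either end): the end to start from
- pulley: white plastic pulley lying flat, grooved round its rim, six small holes about its hub, 70 mm across, 28 mm high with its hub, loose; origin at the centre of its underside. It stands some 70 mm beyond the other end of the bar: the end to finish at
- crimper: yellow plastic crimping tool lying on the robot's side of the edge, 230 mm long, 60 mm wide, 21 mm high, loose; origin at mid-length on the bench, x along it. To be left alone
- pad: grey hard silicone grip pad, 85 x 120 x 6 mm, beyond the edge, loose; origin under its centre. To be left alone
- knob_a: spare black knob, 38 mm across, 18 mm high, loose; origin under its centre. To be left alone
- knob_b: a second spare knob like knob_a. To be left alone
- driver: screwdriver lying at the right of the bench, loose; x along it. To be left alone
- jar: jar with a metal cap, 64 mm across, 90 mm high, at the left of the bench, loose; origin under its centre. To be left alone
There are look-alikes about, which are no part of the job. What is shaped like the tin but yellow is not meant.

How it is judged:
By the outcome, as a careful person would: the job done as asked, in the order asked, and still so for the second after the job is handed in, with the robot touching nothing.
It also fails if it takes over 42 s, if anything falls off the work surface, if the arm or the gripper's body presses on something with over 40 N, if the wrist force passes 120 N, or if a joint passes its speed limit or range.

## Working session

There is one attempt and no reset: what is moved stays moved. The work goes in short steps, Python scripts to look and compute and a tool call to move; the robot and the scene stay as the last step left them, time stands still between calls to the robot, and variables do not carry over. Pictures are saved under pics/ and viewed, at most 10 in all, crops included, and the job is handed in when it is done.

Besides the shell and the picture viewer there is one more tool, called after "Emit:" as a command line: name --pt "numbers of a row" for each row, then --argument value for the rest. servo_tool: Moves the arm, as the interface text tells. Its arguments: {"type":"object","properties":{"targets":{"type":"array","items":{"type":"array","items":{"type":"number"}}},"squeeze":{"type":"number"}},"required":["targets"]}

```bash
mkdir -p pics
cat > h.py <<'E'
import numpy as np,cv2
from station import manip
from scipy.spatial.transform import Rotation as R
def cam(n):
    im,d=manip.camera(n); np.savez('/tmp/%s.npz'%n,im=im,d=d); return im,d
def cloud(n,d):
    c=manip.calibration(n); K=np.array(c['K']);h,w=d.shape
    u,v=np.meshgrid(np.arange(w),np.arange(h))
    p=cv2.undistortPoints(np.stack([u,v],-1).reshape(-1,1,2).astype(np.float32),K,np.array(c['dist_coeffs'])).reshape(h,w,2)
    P=np.dstack([p[...,0]*d,p[...,1]*d,d])
    return P,c
E
python3 - <<'E'
from h import *
for n in('top','scene'):
    im,d=cam(n); cv2.imwrite('pics/%s0.png'%n,cv2.resize(im[...,::-1],(800,600)))
    c=manip.calibration(n);print(n,c)
print(manip.sense())
E
```

```text
top {'K': array([[489.89420616,   0.        , 255.12021634],
       [  0.        , 489.89420616, 197.38849543],
       [  0.        ,   0.        ,   1.        ]]), 'dist_coeffs': array([0.01537997, 0.        , 0.        , 0.        , 0.        ]), 'eye': array([ 336.34619467,   -8.33864042, 1346.10808517]), 'attitude': array([-2.98745154,  0.00884717, -1.58046454])}
scene {'K': array([[434.84645541,   0.        , 266.1239356 ],
       [  0.        , 434.84645541, 184.35179997],
       [  0.        ,   0.        ,   1.        ]]), 'dist_coeffs': array([-0.01564736,  0.        ,  0.        ,  0.        ,  0.        ]), 'eye': array([1527.3594199 ,   72.83761969, 1091.73109297]), 'attitude': array([-2.37137198,  0.00658069,  1.6423295 ])}
{'time_s': 0.1, 'joint_pos': array([ 1.66966109e+00,  4.07611496e-02,  8.38808085e-02, -3.71184504e-04,
       -1.61548390e+00, -3.33688201e-01]), 'qd': array([-8.63506687e-05, -1.16883212e-03,  2.66067987e-03,  2.51487428e-03,
       -1.65645195e-03, -1.00107174e-03]), 'effort': array([-4.96858833e-03, -3.69347441e+01,  3.48282051e+01,  6.95171714e+00,
       -4.63896562e-03, -1.13793442e-05]), 'position': array([139.47629229, 583.21058605, 200.4642665 ]), 'eef_rot': array([ 3.13998977e+00, -1.63153784e-04, -2.34807021e-01]), 'force': array([-0.01186826, -0.85510188,  0.35421457]), 'ft_torque': array([-0.05543886,  0.05342447,  0.07753292]), 'grasp_force': 0.0, 'width': 85.17581606593872}
```

View pics/top0.png

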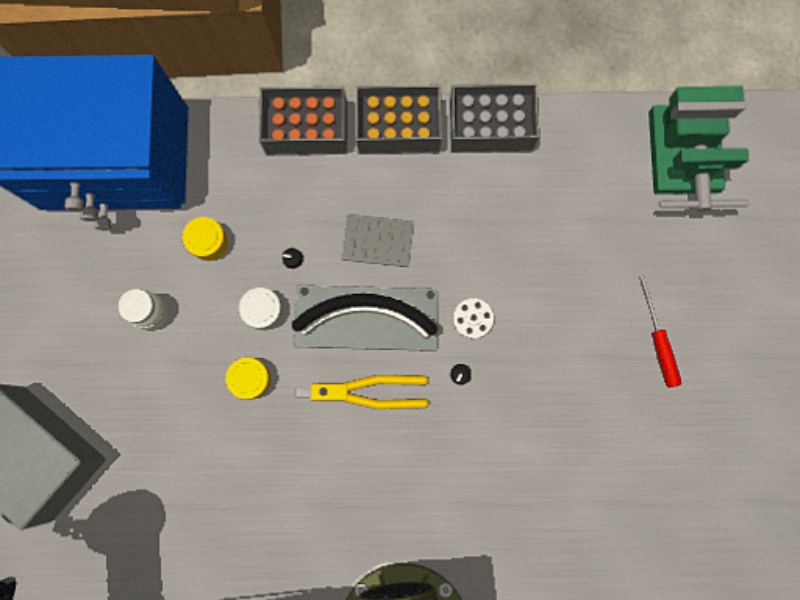

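View pics/scene0.png

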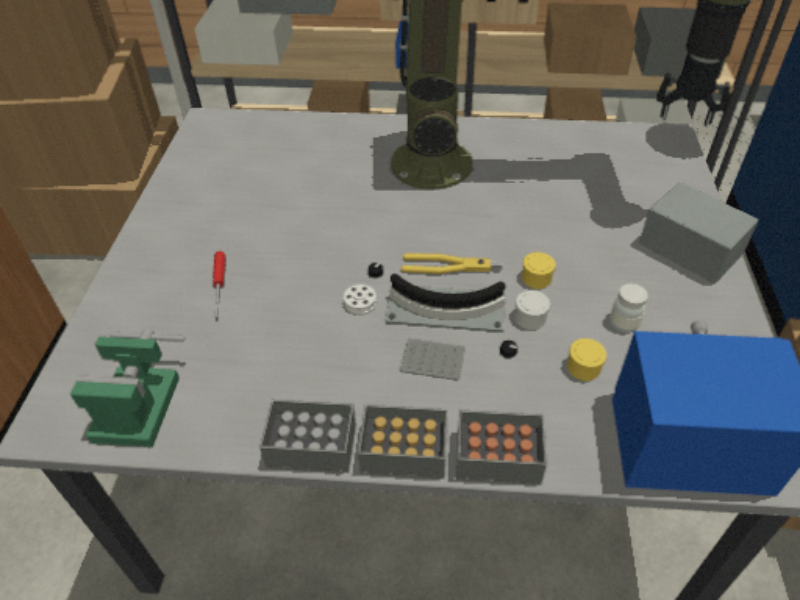

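The top view shows the bar running from (297,327) beside the aluminium tin (260,308) to (435,330) beside the pulley (473,318). It starts on the +y side and bulges away from the robot. The scene view agrees. Next I'll fit the bar.

```bash
cat > fit.py <<'E'
from h import *
from scipy.optimize import least_squares
def world(n):
    z=np.load('/tmp/%s.npz'%n);P,c=cloud(n,z['d']);r,p,y=c['attitude']
    return z['im'],P@R.from_euler('xyz',[r,p,y]).as_matrix().T+c['eye'],z['d']
for n,box in(('top',(285,445,285,345)),('scene',(380,515,265,320))):
    im,W,d=world(n)
    a,b,c0,c1=[int(t*.64) for t in box]
    m=np.zeros(d.shape,bool);m[c0:c1,a:b]=1
    m&=(im.max(2)<60)&(d>0)
    Q=W[m];print(n,len(Q),'zpct',np.percentile(Q[:,2],[5,50,90,98]))
    Q=Q[(Q[:,2]>58)&(Q[:,2]<78)]
    if n=='scene': Q=Q[Q[:,2]>np.percentile(Q[:,2],40)]
    f=least_squares(lambda p:np.hypot(Q[:,0]-p[0],Q[:,1]-p[1])-160,[Q[:,0].mean()-150,Q[:,1].mean()],loss='soft_l1',f_scale=3)
    cx,cy=f.x;th=np.arctan2(Q[:,1]-cy,Q[:,0]-cx)
    print('centre',f.x,'rms',np.std(f.fun),'angles deg',np.degrees(np.percentile(th,[0,1,50,99,100])))
    # plate
    bm=np.zeros(d.shape,bool);bm[c0-12:c1+12,a-6:b+6]=1
    B=W[bm&(W[...,2]>6)&(W[...,2]<14)&(d>0)]
    if len(B)>100:
        r=cv2.minAreaRect(B[:,:2].astype(np.float32));print('plate',len(B),r)
    for k,(u,v) in (dict(tin=(260,308),pulley=(473,318),knob_b=(460,374),knob_a=(291,258),yel=(248,378)) if n=='top' else {}).items():
        print(k,W[int(v*.64),int(u*.64)])
    print('bench z',W[245 if n=='top' else 150,256])
E
python3 fit.py
```

```text
top 779 zpct [60.81023894 66.64021581 70.80426104 73.09769706]
centre [392.00502434  63.61722567] rms 5.801455091589551 angles deg [-50.2969229  -48.92161638  -0.98621885  44.44959913  45.79650242]
plate 1947 ((549.5560913085938, 65.99427032470703), (304.66998291015625, 149.20729064941406), 87.77718353271484)
tin [541.50366953 240.05525055  50.15911163]
pulley [ 524.86424092 -126.07550592   24.96379936]
knob_b [ 427.49840231 -102.43288705   21.30838304]
knob_a [636.78755823 192.93043176  13.92563319]
yel [423.88035452 258.71143726  51.71328002]
bench z [4.12850562e+02 3.27848172e-01 1.33172222e+01]
scene 675 zpct [39.74171969 63.36566018 70.25753362 72.75204386]
centre [397.11271214  63.91810881] rms 4.74089030596587 angles deg [-49.13038798 -47.8263612   -0.46258905  42.70033638  43.14233488]
plate 924 ((473.6221618652344, 50.934471130371094), (270.6726379394531, 327.6227111816406), 4.104927062988281)
bench z [291.41909063 -61.45254535  -1.45803957]
```

Emit:
servo_tool --pt "0 0 -30 0 0 -0.1 0" --pt "0 0 -60 0 0 -0.2 0" --pt "0 0 -80 0 0 -0.235 0" --pt "0 0 -80 0 0 -0.235 0" --pt "0 0 -80 0 0 -0.235 0" --pt "0 0 -80 0 0 -0.235 0" --squeeze 20

```text
time_s: 0.7
position: [139.3, 583.2, 279.8]
eef_rot: [3.139, 0.0, -0.0]
force: [0.4, -0.3, -0.9]
width: 0.0
grasp_force: 0.0
```

Run:
```python
import sys,io,contextlib
with contextlib.redirect_stdout(io.StringIO()):
    from fit import *
im,W,d=world('scene')
m=(d>0)&(W[...,0]>120)&(W[...,0]<560)&(W[...,1]>100)&(W[...,1]<520)&(W[...,2]>20)
P=W[m];g=np.round(P[:,:2]/80).astype(int)
for k in np.unique(g,axis=0): print(k*80,P[(g==k).all(1),2].max().round())
```

```text
[160 480] 350.0
[240 480] 110.0
[320 480] 113.0
[400  80] 24.0
[400 160] 28.0
[400 240] 56.0
[400 320] 56.0
[480 160] 73.0
[480 240] 56.0
[480 320] 55.0
[480 400] 90.0
[480 480] 91.0
[560  80] 75.0
[560 160] 76.0
[560 240] 56.0
[560 400] 95.0
[560 480] 94.0
```

Emit:
servo_tool --pt "23 26 0 0 0 0 0" --pt "47 52 0 0 0 0 0" --pt "70 77 0 0 0 0 0" --pt "93 103 0 0 0 0 0" --pt "117 129 0 0 0 0 0" --pt "140 155 0 0 0 0 0" --pt "163 180 0 0 0 0 0" --pt "187 206 0 0 0 0 0" --pt "210 232 0 0 0 0 0" --pt "233 258 0 0 0 0 0" --pt "257 283 0 0 0 0 0" --pt "280 309 0 0 0 0 0" --pt "303 335 0 0 0 0 0" --pt "327 361 0 0 0 0 0" --pt "350 386 0 0 0 0 0" --pt "373 411 0 0 0 0 0" --pt "373 411 0 0 0 0 0" --pt "373 411 0 0 0 0 0"

```text
time_s: 2.5
position: [512.6, 171.9, 280.0]
eef_rot: [3.14, 0.002, -0.002]
force: [-0.5, 0.1, 0.9]
width: -0.2
grasp_force: 0.0
```

Emit:
servo_tool --pt "0 0 30 0 0 0 0" --pt "0 0 60 0 0 0 0" --pt "0 0 90 0 0 0 0" --pt "0 0 120 0 0 0 0" --pt "0 0 150 0 0 0 0" --pt "0 0 170 0 0 0 0" --pt "0 0 180 0 0 0 0" --pt "0 0 180 0 0 0 0" --pt "0 0 180 0 0 0 0"

```text
time_s: 3.4
position: [513.0, 173.1, 102.6]
eef_rot: [-3.141, -0.001, 0.001]
force: [-0.2, -0.2, -0.2]
width: 0.0
grasp_force: 0.0
```

Run:
```python
from h import *
print(manip.sense()['position'])
im,d=cam('top'); a=cv2.resize(im[160:240,150:310,::-1],None,fx=5,fy=5,interpolation=cv2.INTER_CUBIC)
im,d=cam('scene'); b=cv2.resize(im[125:165+30,220:380,::-1],None,fx=2.8,fy=2.8,interpolation=cv2.INTER_CUBIC)
b=cv2.copyMakeBorder(b,0,0,0,800-b.shape[1],cv2.BORDER_CONSTANT)
cv2.imwrite('pics/c1.png',np.vstack([a,b]))
```

```text
[512.97448135 173.08007018 102.61055956]
```

View pics/c1.png

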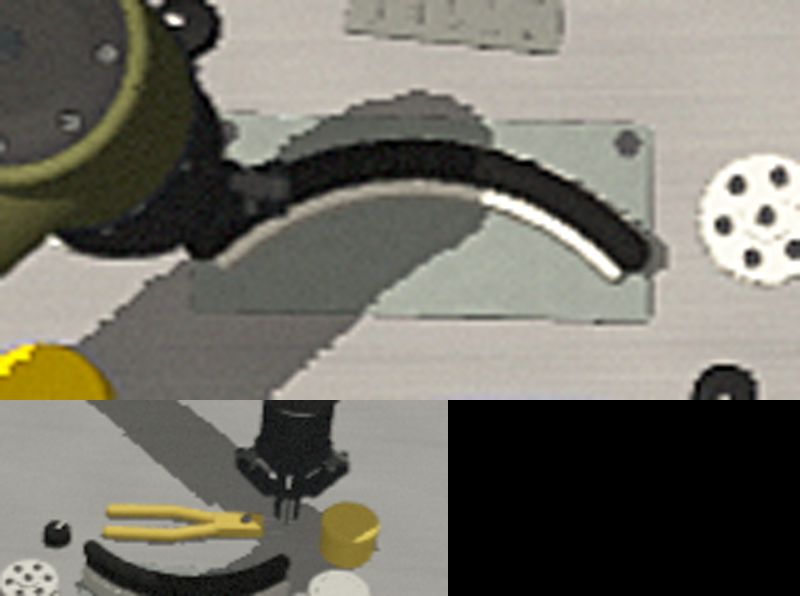

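The fingertips hang over the tin end of the bar. In the crop the pulley end is clear at about (640,250). Now I'll press down gently.

Emit:
servo_tool --pt "0 0 10 0 0 0 0" --pt "0 0 20 0 0 0 0" --pt "0 0 26 0 0 0 0" --pt "0 0 29 0 0 0 0" --pt "0 0 31 0 0 0 0" --pt "0 0 33 0 0 0 0" --pt "0 0 34 0 0 0 0" --pt "0 0 35 0 0 0 0" --pt "0 0 36 0 0 0 0" --pt "0 0 36 0 0 0 0" --pt "0 0 36 0 0 0 0"

```text
time_s: 4.6
position: [512.7, 172.6, 65.5]
eef_rot: [3.142, -0.0, 0.0]
force: [0.5, -0.3, 0.1]
width: -0.0
grasp_force: 0.0
```

Run:
```python
from h import *
s=manip.sense();print(s['position'],s['force'])
im,d=cam('scene'); cv2.imwrite('pics/c2.png',cv2.resize(im[120:230,220:380,::-1],None,fx=5,fy=5,interpolation=cv2.INTER_CUBIC))
c=manip.calibration('scene');M=R.from_euler('xyz',c['attitude']).as_matrix()
for th in (42.7,-2.3,-47.3):
    t=np.radians(th);w=np.array([394.5+160*np.cos(t),63.8+160*np.sin(t),70])
    p,_=cv2.projectPoints((M.T@(w-c['eye']))[None],np.zeros(3),np.zeros(3),c['K'],c['dist_coeffs']);print(th,w,(p.ravel()-[220,120])*5)
w=s['position'];p,_=cv2.projectPoints((M.T@(w-c['eye']))[None],np.zeros(3),np.zeros(3),c['K'],c['dist_coeffs']);print((p.ravel()-[220,120])*5)
```

```text
[512.66492697 172.56593012  65.46436756] [ 0.49787776 -0.27669809  0.05912402]
42.7 [512.08633522 172.30554718  70.        ] [501.43738036 304.87136859]
-2.3 [554.37110322  57.37891319  70.        ] [324.46644013 343.02128357]
-47.3 [503.00554718 -53.78633522  70.        ] [161.1651078  279.51334222]
[501.27773849 310.33266573]
```

View pics/c2.png

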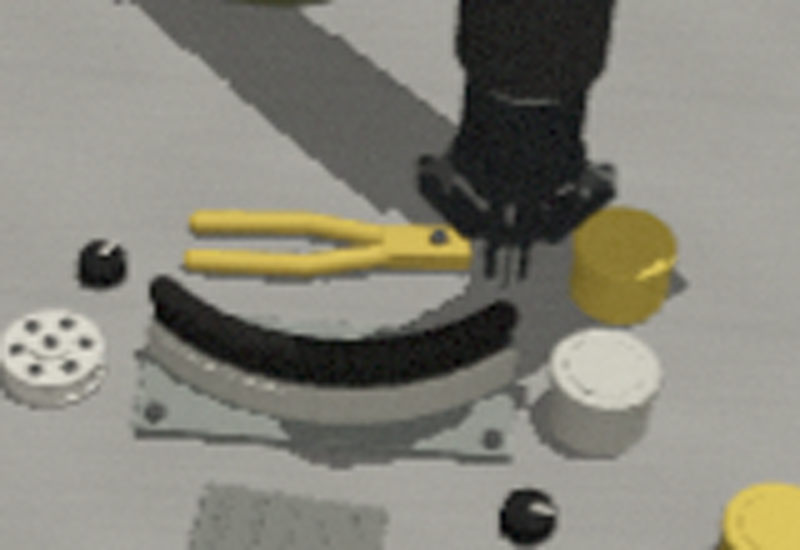

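The view shows a gap: the fingertips end near (508,285), above the bar end at (505,305). I'll measure the fingertips with depth.

Run:
```python
import io,contextlib
with contextlib.redirect_stdout(io.StringIO()):
    from fit import *
im,W,d=world('scene')
for r in range(166,188):
    print(r,[ (W[r,c].round().astype(int).tolist(),int(im[r,c].mean())) for c in (317,319,321,323,325)])
print('c2 rows: src=120+y/5')
top,d2=manip.camera('top');cv2.imwrite('pics/c3.png',cv2.resize(top[150:250,140:300,::-1],None,fx=5,fy=5))
```

```text
166 [([521, 156, 145], 34), ([527, 161, 151], 29), ([527, 168, 152], 23), ([523, 174, 149], 27), ([526, 180, 151], 24)]
167 [([519, 156, 139], 33), ([523, 162, 143], 32), ([522, 168, 143], 33), ([523, 175, 144], 31), ([524, 181, 146], 30)]
168 [([522, 156, 138], 53), ([524, 162, 140], 31), ([523, 169, 140], 38), ([526, 175, 143], 35), ([526, 181, 143], 25)]
169 [([506, 158, 118], 51), ([524, 163, 136], 37), ([520, 169, 132], 55), ([528, 175, 140], 61), ([525, 181, 138], 38)]
170 [([506, 158, 113], 35), ([519, 163, 126], 70), ([525, 169, 133], 76), ([523, 176, 131], 86), ([521, 182, 129], 55)]
171 [([518, 158, 121], 41), ([518, 164, 121], 74), ([523, 170, 126], 67), ([522, 176, 125], 85), ([521, 183, 125], 55)]
172 [([517, 158, 116], 44), ([515, 165, 113], 71), ([521, 170, 119], 67), ([520, 177, 119], 80), ([518, 183, 118], 55)]
173 [([519, 158, 113], 42), ([520, 164, 114], 77), ([527, 170, 122], 65), ([525, 177, 119], 84), ([522, 183, 118], 67)]
174 [([518, 159, 107], 38), ([519, 165, 108], 74), ([523, 171, 113], 67), ([525, 177, 116], 71), ([520, 184, 111], 73)]
175 [([408, 168, -5]
[... 785 characters left out ...]
[([519, 161, 71], 17), ([515, 168, 68], 26), ([513, 175, 67], 22), ([512, 182, 66], 60), ([449, 195, 2], 95)]
183 [([523, 161, 71], 14), ([521, 168, 69], 19), ([520, 175, 69], 26), ([514, 182, 63], 54), ([450, 196, -1], 93)]
184 [([526, 161, 69], 20), ([523, 168, 67], 27), ([525, 174, 69], 23), ([516, 182, 60], 65), ([457, 195, 1], 96)]
185 [([529, 162, 68], 25), ([525, 168, 64], 20), ([520, 175, 59], 25), ([463, 188, 1], 79), ([466, 195, 5], 95)]
186 [([531, 162, 65], 25), ([530, 168, 64], 25), ([524, 175, 59], 34), ([466, 188, -1], 95), ([468, 195, 2], 96)]
187 [([531, 162, 60], 24), ([527, 169, 57], 23), ([519, 176, 49], 33), ([470, 188, -2], 93), ([471, 195, 0], 95)]
c2 rows: src=120+y/5
```

Run:
```python
import io,contextlib
from h import *
s=manip.sense();print(s['time_s'],s['position'],s['force'],s['width'],s['joint_pos'])
cam('scene')
with contextlib.redirect_stdout(io.StringIO()):
    from fit import *
im,W,d=world('scene')
for r in range(172,184):
    print(r,[ (W[r,c].round().astype(int).tolist(),int(im[r,c].mean())) for c in (317,319,321,323,325)])
cv2.imwrite('pics/c4.png',cv2.resize(im[130:200,270:370,::-1],None,fx=8,fy=8,interpolation=cv2.INTER_CUBIC))
```

```text
4.7 [512.70483133 172.5746357   65.51283672] [-0.77399583  0.23495609 -0.20038747] 0.16614478032340485 [ 6.96518263e-01 -9.10684691e-02 -2.91824573e-01  1.28832490e-04
 -1.36993806e+00  8.74419272e-01]
172 [([518, 158, 116], 44), ([518, 164, 116], 77), ([521, 170, 120], 64), ([524, 176, 123], 83), ([514, 184, 114], 58)]
173 [([519, 158, 113], 39), ([519, 165, 113], 78), ([524, 170, 118], 64), ([528, 176, 122], 82), ([1527, 73, 1092], 70)]
174 [([523, 158, 112], 47), ([521, 165, 110], 81), ([522, 171, 112], 62), ([521, 177, 112], 68), ([520, 184, 111], 72)]
175 [([418, 168, 4], 64), ([522, 165, 107], 91), ([523, 171, 108], 69), ([518, 178, 104], 67), ([519, 184, 106], 80)]
176 [([422, 167, 4], 96), ([525, 165, 106], 99), ([521, 172, 102], 70), ([525, 178, 106], 85), ([415, 196, -1], 95)]
177 [([423, 168, -1], 97), ([523, 166, 99], 90), ([525, 172, 101], 82), ([422, 189, 0], 97), ([423, 196, 2], 96)]
178 [([433, 167, 5], 93), ([427, 175, -1], 99), ([427, 182, -1], 93), ([430, 189, 3], 95), ([424, 196, -2], 94)]
179 [([432, 168, -1], 94), ([432, 175, -1], 89), ([431, 182, -1], 93), ([431, 189, -1], 97), ([432, 196, 1], 97)]
180 [([436, 168, -3], 89), ([506, 168, 68], 46), ([503, 175, 66], 53), ([435, 189, -2], 93), ([435, 196, -2], 94)]
181 [([507, 162, 64], 44), ([513, 168, 71], 24), ([513, 175, 71], 24), ([503, 182, 62], 73), ([446, 195, 4], 95)]
182 [([517, 162, 69], 20), ([518, 168, 70], 23), ([517, 175, 70], 25), ([517, 181, 70], 65), ([447, 195, 1], 92)]
183 [([520, 162, 67], 23), ([525, 168, 73], 23), ([517, 175, 66], 27), ([517, 181, 66], 56), ([454, 195, 3], 93)]
```

View pics/c4.png

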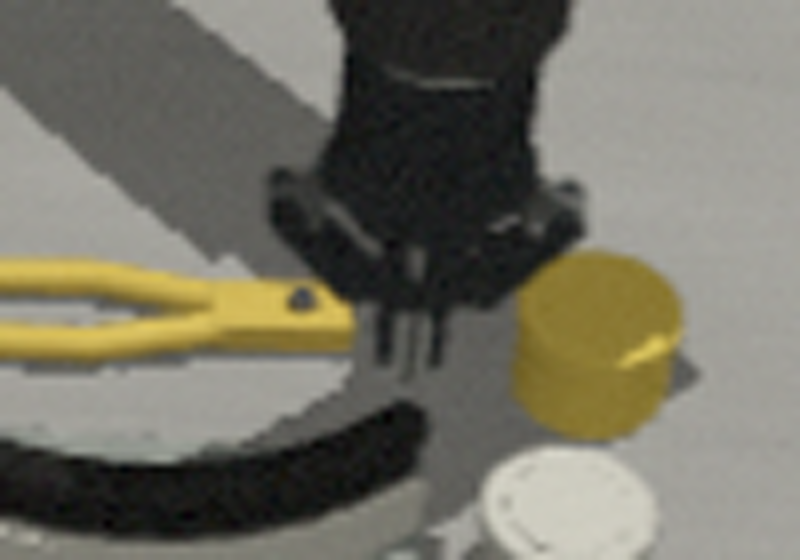

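Depth puts the real fingertips at z ≈ 99, while the reported TCP is 65.5. The reported height is therefore about 33 mm too low, although x and y agree. I'll go down and find the contact by force.

Emit:
servo_tool --pt "0 0 8 0 0 0 0" --pt "0 0 15 0 0 0 0" --pt "0 0 20 0 0 0 0" --pt "0 0 23 0 0 0 0" --pt "0 0 23 0 0 0 0" --pt "0 0 23 0 0 0 0"

```text
time_s: 5.35
position: [512.7, 172.6, 42.5]
eef_rot: [3.141, -0.0, 0.0]
force: [-0.5, 0.3, -0.5]
width: 0.0
grasp_force: 0.0
```

Emit:
servo_tool --pt "0 0 1 0 0 0 0" --pt "0 0 2 0 0 0 0" --pt "0 0 2 0 0 0 0"

```text
time_s: 5.65
position: [512.6, 172.6, 40.3]
eef_rot: [3.142, 0.0, 0.0]
force: [-0.0, 1.0, -0.4]
width: -0.4
grasp_force: 0.0
```

Emit:
servo_tool --pt "0 0 1 0 0 0 0" --pt "0 0 2 0 0 0 0" --pt "0 0 2 0 0 0 0"

```text
time_s: 5.95
position: [512.8, 172.7, 38.8]
eef_rot: [-3.142, -0.0, 0.0]
force: [-1.6, 0.1, 2.8]
width: 0.1
grasp_force: 1.8
```

Emit:
servo_tool --pt "0 0 1 0 0 0 0" --pt "0 0 2 0 0 0 0" --pt "0 0 2 0 0 0 0"

```text
time_s: 6.25
position: [512.8, 172.6, 36.6]
eef_rot: [-3.142, -0.0, 0.0]
force: [-2.1, 0.0, 4.2]
width: 0.0
grasp_force: 2.3
```

Emit:
servo_tool --pt "0 0 1 0 0 0 0" --pt "0 0 2 0 0 0 0" --pt "0 0 2 0 0 0 0"

```text
time_s: 6.55
position: [512.8, 172.6, 34.6]
eef_rot: [-3.142, -0.0, 0.0]
force: [-2.7, 0.0, 5.1]
width: -0.1
grasp_force: 2.8
```

Run:
```python
import numpy as np
th=np.radians(np.linspace(42.7,-47.3,55))
P=np.c_[396.0+160*np.cos(th),63.8+160*np.sin(th)];P[0]=[512.7,172.6]
for k in range(3):
    Q=P[18*k:18*k+19];D=(Q[1:]-Q[0])*[1,-1]
    print(Q[0].round(1),Q[-1].round(1),[[round(a,1),round(b,1),0,0,0,0,0] for a,b in D.tolist()])
```

```text
[512.7 172.6] [552.1  99. ] [[4.0, 3.8, 0, 0, 0, 0, 0], [7.0, 7.3, 0, 0, 0, 0, 0], [9.9, 11.0, 0, 0, 0, 0, 0], [12.7, 14.7, 0, 0, 0, 0, 0], [15.4, 18.5, 0, 0, 0, 0, 0], [17.9, 22.4, 0, 0, 0, 0, 0], [20.4, 26.3, 0, 0, 0, 0, 0], [22.7, 30.3, 0, 0, 0, 0, 0], [25.0, 34.4, 0, 0, 0, 0, 0], [27.1, 38.6, 0, 0, 0, 0, 0], [29.0, 42.8, 0, 0, 0, 0, 0], [30.9, 47.1, 0, 0, 0, 0, 0], [32.6, 51.4, 0, 0, 0, 0, 0], [34.2, 55.7, 0, 0, 0, 0, 0], [35.7, 60.2, 0, 0, 0, 0, 0], [37.1, 64.6, 0, 0, 0, 0, 0], [38.3, 69.1, 0, 0, 0, 0, 0], [39.4, 73.6, 0, 0, 0, 0, 0]]
[552.1  99. ] [548.8  16.2] [[1.0, 4.6, 0, 0, 0, 0, 0], [1.8, 9.1, 0, 0, 0, 0, 0], [2.5, 13.7, 0, 0, 0, 0, 0], [3.0, 18.4, 0, 0, 0, 0, 0], [3.5, 23.0, 0, 0, 0, 0, 0], [3.7, 27.6, 0, 0, 0, 0, 0], [3.9, 32.3, 0, 0, 0, 0, 0], [3.9, 36.9, 0, 0, 0, 0, 0], [3.8, 41.6, 0, 0, 0, 0, 0], [3.5, 46.2, 0, 0, 0, 0, 0], [3.1, 50.9, 0, 0, 0, 0, 0], [2.6, 55.5, 0, 0, 0, 0, 0], [2.0, 60.1, 0, 0, 0, 0, 0], [1.2, 64.7, 0, 0, 0, 0, 0], [0.2, 69.3, 0, 0, 0, 0, 0], [-0.8, 73.8, 0, 0, 0, 0, 0], [-2.0, 78.3, 0, 0, 0, 0, 0], [-3.3, 82.8, 0, 0, 0, 0, 0]]
[548.8  16.2] [504.5 -53.8] [[-1.4, 4.4, 0, 0, 0, 0, 0], [-3.0, 8.8, 0, 0, 0, 0, 0], [-4.7, 13.1, 0, 0, 0, 0, 0], [-6.6, 17.4, 0, 0, 0, 0, 0], [-8.5, 21.6, 0, 0, 0, 0, 0], [-10.6, 25.8, 0, 0, 0, 0, 0], [-12.8, 29.9, 0, 0, 0, 0, 0], [-15.1, 33.9, 0, 0, 0, 0, 0], [-17.5, 37.9, 0, 0, 0, 0, 0], [-20.1, 41.8, 0, 0, 0, 0, 0], [-22.7, 45.6, 0, 0, 0, 0, 0], [-25.5, 49.4, 0, 0, 0, 0, 0], [-28.4, 53.0, 0, 0, 0, 0, 0], [-31.3, 56.6, 0, 0, 0, 0, 0], [-34.4, 60.1, 0, 0, 0, 0, 0], [-37.6, 63.5, 0, 0, 0, 0, 0], [-40.9, 66.8, 0, 0, 0, 0, 0], [-44.3, 70.0, 0, 0, 0, 0, 0]]
```

First a short piece of the stroke, to check the force.

Emit:
servo_tool --pt "4.0 3.8 0.3 0 0 0 0" --pt "7.0 7.3 0.5 0 0 0 0" --pt "9.9 11.0 0.5 0 0 0 0" --pt "12.7 14.7 0.5 0 0 0 0" --pt "15.4 18.5 0.5 0 0 0 0"

```text
time_s: 7.05
position: [528.7, 155.1, 34.5]
eef_rot: [-3.14, -0.002, 0.001]
force: [-1.2, 3.3, 5.5]
width: -0.0
grasp_force: 2.8
```

Emit:
servo_tool --pt "2.5 3.9 0 0 0 0 0" --pt "5.0 7.8 0 0 0 0 0" --pt "7.3 11.8 0 0 0 0 0" --pt "9.6 15.9 0 0 0 0 0" --pt "11.7 20.1 0 0 0 0 0" --pt "13.6 24.3 0 0 0 0 0" --pt "15.5 28.6 0 0 0 0 0" --pt "17.2 32.9 0 0 0 0 0" --pt "18.8 37.2 0 0 0 0 0" --pt "20.3 41.7 0 0 0 0 0" --pt "21.7 46.1 0 0 0 0 0" --pt "22.9 50.6 0 0 0 0 0" --pt "24.0 55.1 0 0 0 0 0"

```text
time_s: 8.35
position: [553.0, 100.1, 34.7]
eef_rot: [-3.14, -0.002, 0.001]
force: [-0.3, 4.0, 5.5]
width: 0.2
grasp_force: 2.8
```

Emit:
servo_tool --pt "1.0 4.6 0 0 0 0 0" --pt "1.8 9.1 0 0 0 0 0" --pt "2.5 13.7 0 0 0 0 0" --pt "3.0 18.4 0 0 0 0 0" --pt "3.5 23.0 0 0 0 0 0" --pt "3.7 27.6 0 0 0 0 0" --pt "3.9 32.3 0 0 0 0 0" --pt "3.9 36.9 0 0 0 0 0" --pt "3.8 41.6 0 0 0 0 0" --pt "3.5 46.2 0 0 0 0 0" --pt "3.1 50.9 0 0 0 0 0" --pt "2.6 55.5 0 0 0 0 0" --pt "2.0 60.1 0 0 0 0 0" --pt "1.2 64.7 0 0 0 0 0" --pt "0.2 69.3 0 0 0 0 0" --pt "-0.8 73.8 0 0 0 0 0" --pt "-2.0 78.3 0 0 0 0 0" --pt "-3.3 82.8 0 0 0 0 0"

```text
time_s: 10.15
position: [550.3, 17.1, 34.9]
eef_rot: [-3.14, -0.004, 0.001]
force: [1.3, 4.0, 5.6]
width: -0.3
grasp_force: 2.7
```

Emit:
servo_tool --pt "-1.4 4.4 0 0 0 0 0" --pt "-3.0 8.8 0 0 0 0 0" --pt "-4.7 13.1 0 0 0 0 0" --pt "-6.6 17.4 0 0 0 0 0" --pt "-8.5 21.6 0 0 0 0 0" --pt "-10.6 25.8 0 0 0 0 0" --pt "-12.8 29.9 0 0 0 0 0" --pt "-15.1 33.9 0 0 0 0 0" --pt "-17.5 37.9 0 0 0 0 0" --pt "-20.1 41.8 0 0 0 0 0" --pt "-22.7 45.6 0 0 0 0 0" --pt "-25.5 49.4 0 0 0 0 0" --pt "-28.4 53.0 0 0 0 0 0" --pt "-31.3 56.6 0 0 0 0 0" --pt "-34.4 60.1 0 0 0 0 0" --pt "-37.6 63.5 0 0 0 0 0" --pt "-40.9 66.8 0 0 0 0 0" --pt "-44.3 70.0 0 0 0 0 0" --pt "-45.0 70.8 0 0 0 0 0" --pt "-45.0 70.8 0 0 0 0 0"

```text
time_s: 12.15
position: [505.5, -54.1, 35.1]
eef_rot: [-3.141, -0.004, 0.001]
force: [1.9, 2.5, 6.0]
width: -0.3
grasp_force: 2.6
```

Emit:
servo_tool --pt "0 0 -3 0 0 0 0" --pt "0 0 -8 0 0 0 0" --pt "0 0 -20 0 0 0 0" --pt "0 0 -40 0 0 0 0" --pt "0 0 -70 0 0 0 0" --pt "0 0 -100 0 0 0 0" --pt "0 0 -130 0 0 0 0" --pt "0 0 -130 0 0 0 0" --pt "0 0 -130 0 0 0 0" --pt "0 0 -130 0 0 0 0"

```text
time_s: 13.15
position: [503.0, -54.6, 162.7]
eef_rot: [3.142, 0.002, 0.0]
force: [-1.0, -0.5, -1.4]
width: -0.0
grasp_force: 0.0
```

```bash
python3 - <<'E'
from h import *
cam('scene');im,_=cam('top')
cv2.imwrite('pics/end.png',cv2.resize(im[140:260,100:330,::-1],None,fx=3.4,fy=3.4))
E
python3 fit.py | grep -E 'centre|zpct'
```

```text
top 429 zpct [ 65.05847787 566.05923142 585.9572014  590.08725241]
centre [363.47106338  35.54337871] rms 2.4767091952714346 angles deg [-35.96831643 -35.85774153 -31.3463569  -24.36525516 -24.1763874 ]
scene 689 zpct [39.99100904 63.31960829 70.42522862 72.72348544]
centre [396.99513169  64.97311268] rms 4.774190905884833 angles deg [-49.55938094 -48.70927593  -4.27666283  42.70873593  43.71143547]
```

View pics/end.png

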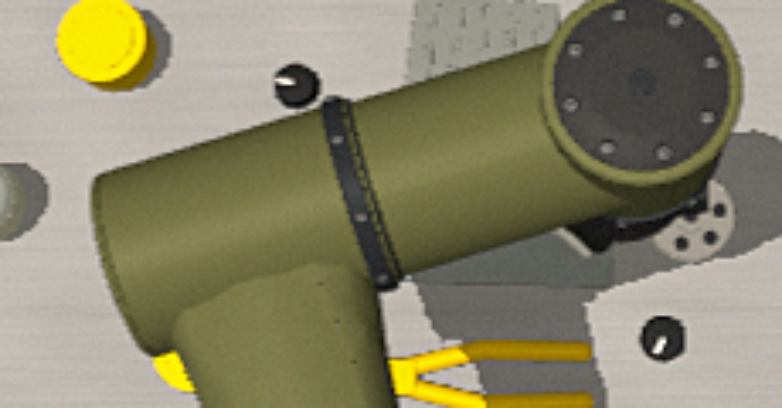

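The arm hides the bar in the top view. The scene fit puts the bar back up at 70 mm and within about 1 mm of where it was, and the surroundings look unmoved. Handing in.

```bash
python3 -c "
from station import manip
print(manip.finish_job())"
```

```text
the job is handed in; nothing more can be done
None
```

I pressed the bar down about 4–6 mm (by the force readings) at the tin end, ran along the whole curve to the pulley end at about 5–6 N, and lifted off. The bar sprang back up with the edge within about 1 mm of where it was, and the job is handed in at about 13 s, with no verdict returned.

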